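Turn the drip tray right way up under the reagent shelf

TASK

The steel drip tray under the low reagent shelf was left upside down to dry. Turn it over so that it stands right way up, flat on the bench and still mostly under the shelf, ready to catch drips. Work beneath the shelf without pulling the tray out, lay it down gently rather than letting it drop or topple, and leave the shelf and everything standing around it as they are.

Things in the scene. Friction and masses are not known exactly. Their poses are not given: they have to be found in the camera images.
- tray: Open stainless-steel drip tray, 0.25-0.5 kg, 120 mm long (x), 80 wide (y), 40 deep (z), walls and base 4 mm, wire handle on its +y side. Origin: centre of the open mouth; z points from the mouth out through the base. It starts mouth down on the bench (z up), x roughly away from the robot (within 0.55 rad), handle at the left; right way up, z points down and the origin is 40 mm above the bench.
- tray_grip (a point): Middle of the handle's grip, at (0, 80, 20) mm in the tray's frame: a black sleeve 14 mm thick, 52 mm long, along the tray's x. It turns freely on a rigid wire bar, so the tray swings from it like a pendulum, its lower edge 120 mm below the sleeve's axis. Gap of 33 mm from sleeve to tray wall; wire arms 34 mm either side of the middle. 20 mm above the bench whichever way up the tray lies.
- tray_mid (a point): Centre of the tray's outer box, 20 mm from its mouth along its z; axes as the tray's. At the start it lies 27 to 43 mm behind the shelf's front edge, so the tray's front part sticks out from under the shelf.
- shelf: Fixed low shelf on the bench, bottles and a grey box on top. Origin on the bench under its top's middle; x away from the robot, y to the left. Its top is 220 mm deep (x from -110 to +110), 560 wide, 14 thick, underside 225 mm above the bench: solid board at x > -5, open grid of three 10 mm bars along y in front of that. Legs 20 mm square at x = -70 and +90, y = +-268 mm, side rails high between them; front and back open.
- amber_jar: Bystander: amber jar, 52 mm across, 100 mm high, under the left end of the shelf. Origin: centre of its underside.
- vial_rack: Bystander: white block rack with capped vials, 55 x 90 x 60 mm, under the right end of the shelf. Origin: centre of its underside.
- beaker: Bystander: glass beaker, 70 mm across, 85 mm high, left of the shelf. Origin: centre of its underside.
- tip_box: Bystander: grey pipette tip box, 85 x 110 x 70 mm, right of the shelf. Origin: centre of its underside.
- spatula: Bystander: spatula 170 mm long lying on the bench to the right, nearer the robot.
- cap_jar: Bystander: white jar with a blue cap, 60 mm across, 70 mm high, left of the shelf. Origin: centre of its underside.

How it is judged (in metres and radians):
At the end, for the whole second after the job is handed in: The tray stands right way up (within 5 degrees) flat on the bench (centre no more than 25 mm above it), its centre beneath the shelf's top (within 110 mm of the shelf's middle in depth and 200 mm sideways), at rest and released (angle between tray's own z axis and vertical above 3.05 rad and height (world z) of tray_mid below 0.025 m and x of tray_mid in the frame of shelf between -0.11 and 0.11 m and y of tray_mid in the frame of shelf between -0.2 and 0.2 m and linear speed of tray below 0.02 m/s and contact force between tray and the fingers below 0.1 N); the robot touches nothing.
It fails at once if the tray is pulled out from under the shelf (its centre more than 35 mm in front of the shelf's front edge) (x of tray_mid in the frame of shelf below -0.145 m).
It fails at once if the tray is dropped or toppled (turns faster than 6 rad/s, or moves faster than 0.8 m/s) (angular speed of tray above 6 rad/s or linear speed of tray above 0.8 m/s).
It fails at once if the shelf is struck or pushed with more than 20 N (contact force between shelf and anything else above 20 N).
It fails at once if a bystander is shifted by more than 30 mm or knocked over (distance of any of amber_jar, vial_rack, beaker, tip_box, spatula, cap_jar from where it was at the start of the episode above 0.03 m or angle between any of amber_jar, vial_rack, beaker, tip_box, cap_jar's own z axis and vertical above 0.5 rad).
It also fails if it takes over 59 s, if anything falls off the work surface, if the arm or the gripper's body presses on something with over 40 N, if the wrist force passes 120 N, or if a joint passes its speed limit or range.

ROBOT

A 6-joint arm with a two-finger parallel gripper is mounted at the origin on the work surface. World frame = base frame: x ahead of the robot, y to its left, z up, the work surface at z = 0. Lengths are in mm, angles in rad, forces in N, time in s.
With the tool pointing down it reaches from about 300 to 875 mm from the base axis. Payload 6.4 kg.
Tool frame: the origin (TCP) lies on the centre line of the jaws, within the pads' length; the fingertips stand 14 mm ahead of it and the grasp point (between the pads) lies 5 mm behind it (r.finger_overhang is the distance from the TCP to the fingertips, in mm); z points along the fingers, y is the direction in which the jaws open and shut (so a half turn about z gives the same grasp; the last joint's range is limited). The gripper opens to 88 mm and grips with 3 to 60 N. Pads are 18 mm wide; open, the fingers measure 123 mm over their backs; the gripper's body (75 mm by 187 mm) begins 45 mm behind the grasp point.
Start: joints at [1.137, 0.181, 1.607, -0, 1.354, -0.206], TCP at [129.842, 560.163, 252.714] pointing down, gripper open.
Joint ranges: [-2.99, 2.99], [-0.89, 2.07], [0.3, 2.58], [-1.14, 4.28], [0, 2.63], [-3.12, 3.12]. Speed limits (rad/s): [2.57, 2.57, 3.01, 3.14, 3.14, 3.14].

INTERFACE

Orientations are given as a rotation vector (axis times angle).
In Python, from cell import r, eyes gives the robot as it stands.
- The arm moves only by the tool send_rows, never from a script. Its argument "steps" is one flat list of numbers, 5 for each row, row after row: the shift along the tool's x, y, z in mm, then the turn about the tool's z in rad, then the opening, from 0 (shut) to 1 (fully open). In form: [tx, ty, tz, spin, jaw, tx, ty, tz, spin, jaw, ...]. A call has 1 to 10 rows; each row shifts and turns the pose as measured when the row begins, along the tool's axes as they then stand; what a row does not reach is not made up. A row lasts 1/8 s, in which the tool goes at most 62.5 mm and 10.7 degrees, less where a joint would pass 70% of its speed; a pose out of reach is approached as far as the arm can. A call with a gripper value outside its range is refused whole. The fingers move at their own pace and stop on an object; the grip force is fixed at half the most. Time passes only in rows, so rows that do not move let the fingers close. It gives the time, the measured TCP pose, the force and the opening at its end, in the units of the state.
- r.sense(): the state, without advancing time (a new reading comes with each control period).
- eyes.grab_frame(name): name is "scene" or "top" or "wrist"; returns the picture (400x640x3 uint8, red, green, blue); there is no depth.
- eyes.calibration(name): a dict with "K" (3x3 intrinsics, pixels), "view" (4x4, takes a point from world to camera coordinates). Camera axes: x right, y down, z forward; pixel columns grow to the right and rows downward; lengths in mm; the calibration is good to about 2 mm. The wrist camera is an equidistant fisheye: a pixel r from the principal point sees the ray r / f radians off the axis. A picture is of the moment at which its call begins: read the wrist's pose just before it. calibration takes no time and is no camera call; for the wrist camera it gives the pose at the moment of the call.
- r.finish_job(): hands the job in, once; it reports no verdict.
The state is a dict: "time": time; "joints": joint angles; "dq": joint speeds; "tau": joint torques, N m; "tcp_pos": TCP position; "eef_rot": TCP orientation; "wrist_force": force on the tool from outside, world axes, zero at the start; "moment": the same for the moment, N m; "grip_width": opening from 0.0 (shut) to 1.0 (fully open).
Only numpy, scipy, OpenCV 4.12 (cv2) and the standard library are available. Lean on these libraries where they do the work, as an engineer would, in place of code of your own. Each camera call takes 0.05 s, during which the arm holds its last target. There are 200 camera calls.

## Working session

There is one attempt and no reset: what is moved stays moved. The work goes in short steps, Python scripts to look and compute and a tool call to move; the robot and the scene stay as the last step left them, time stands still between calls to the robot, and variables do not carry over. Pictures are saved under pics/ and viewed, about 8 in all and at most 12, crops included, and the job is handed in when it is done.

Besides the shell and the picture viewer there is one more tool, called after "Request:" by a JSON object that holds its "method" and its "body", one argument or row to a line. send_rows: Moves the arm, as the interface text tells. Its arguments: {"type":"object","properties":{"steps":{"type":"array"}},"required":["steps"]}

```bash
mkdir -p pics; ls
python3 - <<'E'
from cell import r, eyes
import cv2
s=r.sense();print(s)
for n in ("scene","top"):
    im=eyes.grab_frame(n);cv2.imwrite(f"pics/{n}0.png",im[:,:,::-1]);c=eyes.calibration(n);print(n,c["K"].round(1).tolist(),c["view"].round(3).tolist())
E
```

```text
pics
{'time': 0.0, 'joints': array([ 1.13672772e+00,  1.81522790e-01,  1.60799284e+00,  2.30353290e-05,
        1.35381275e+00, -2.06298655e-01]), 'dq': array([-0.00208372, -0.00076814,  0.00118248,  0.00048012, -0.00073725,
       -0.00079847]), 'tau': array([ 1.25934297e-03, -4.33863044e+01, -3.41846180e+01,  7.02654105e-02,
        3.86306515e-02, -1.48808003e-04]), 'tcp_pos': array([129.59477158, 559.68234317, 251.82771714]), 'eef_rot': array([-3.56950460e-01, -3.12067585e+00,  2.57632780e-03]), 'wrist_force': array([ 0.17139755, -0.19098552,  0.078281  ]), 'moment': array([-0.00888294,  0.03095531,  0.01389037]), 'grip_width': 0.9980708390751208}
scene [[476.4, 0.0, 312.2], [0.0, 476.4, 198.2], [0.0, 0.0, 1.0]] [[-0.571, -0.821, 0.006, 225.745], [-0.774, 0.535, -0.34, 370.51], [0.276, -0.199, -0.94, 1311.599], [0.0, 0.0, 0.0, 1.0]]
top [[492.5, 0.0, 312.8], [0.0, 492.5, 195.9], [0.0, 0.0, 1.0]] [[-0.104, -0.995, 0.001, -14.401], [-0.973, 0.102, -0.208, 463.84], [0.206, -0.022, -0.978, 1379.458], [0.0, 0.0, 0.0, 1.0]]
```

View pics/scene0.png

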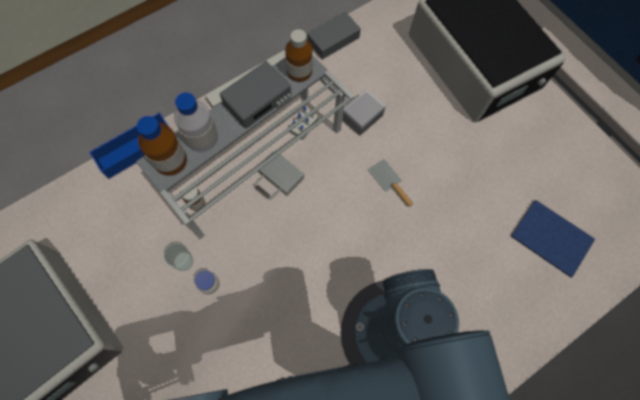

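View pics/top0.png

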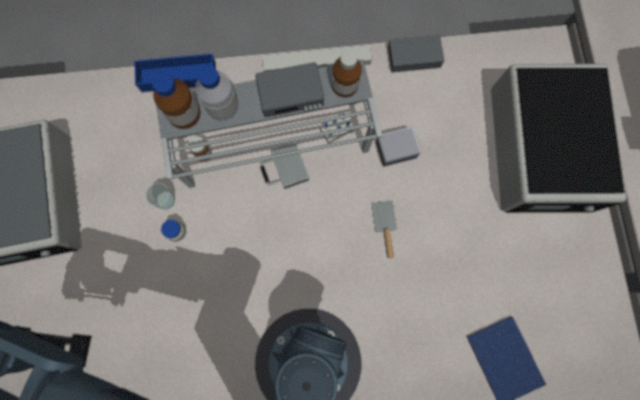

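The top view shows the shelf's front edge from about (172,178) to (380,138), with the tray at about (290,165). Its handle is left-front, near (267,172). I'll zoom in.

Run:
```python
import cv2,numpy as np
a=cv2.imread("pics/top0.png")[100:200,140:420]
b=cv2.imread("pics/scene0.png")[60:240,150:400]
a=cv2.resize(a,None,fx=2.85,fy=2.85,interpolation=cv2.INTER_CUBIC)
b=cv2.resize(b,(430,310),interpolation=cv2.INTER_CUBIC)
c=np.zeros((a.shape[0]+310,a.shape[1],3),np.uint8);c[:a.shape[0]]=a;c[a.shape[0]:,:430]=b
cv2.imwrite("pics/crop0.png",c);print(c.shape)
```

```text
(595, 798, 3)
```

View pics/crop0.png

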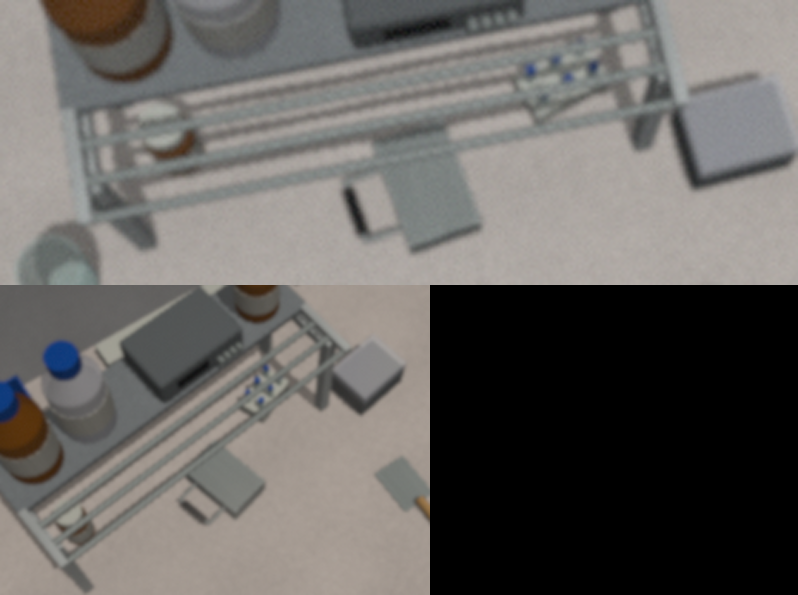

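```bash
cat > h.py <<'E'
import numpy as np
from cell import r, eyes
def top(u,v,z,n="top"):
    c=eyes.calibration(n);R=c["view"][:3,:3];t=c["view"][:3,3]
    o=-R.T@t;d=R.T@np.linalg.solve(c["K"],[u,v,1]);return (o+d*(z-o[2])/d[2])[:2]
def crop(x,y,z): return top(140+x/2.85,100+y/2.85,z)
def b(x,y,z): return top(150+x*250/430,60+(y-285)*180/310,z,"scene")
E
python3 - <<'E'
from h import *
P=dict(FL=crop(78,222,239),FR=crop(687,106,239),BL=crop(62,107,239),slv0=crop(347,187,24),slv1=crop(365,236,24),tfl=crop(410,243,40),tfr=crop(480,222,40),tbr=crop(442,124,40),tbl=crop(374,142,40),
 sFL=b(66,565,239),sFR=b(352,350,239),ss0=b(184,500,24),ss1=b(206,520,24),stfl=b(237,512,40),stfr=b(265,485,40))
for k,v in P.items(): print(k,v.round(0))
for k in (("FL","FR"),("sFL","sFR"),("slv0","slv1"),("tfl","tfr"),("tfr","tbr")):
    d=P[k[1]]-P[k[0]];print(k,np.hypot(*d).round(0),np.degrees(np.arctan2(d[1],d[0])).round(1))
E
```

```text
FL [504. 302.]
FR [ 555. -249.]
BL [612. 312.]
slv0 [573.  79.]
slv1 [518.  65.]
tfl [502.  18.]
tfr [517. -56.]
tbr [626. -27.]
tbl [614.  46.]
sFL [502. 297.]
sFR [ 554. -248.]
ss0 [574.  78.]
ss1 [521.  67.]
stfl [498.  17.]
stfr [512. -51.]
('FL', 'FR') 553.0 -84.7
('sFL', 'sFR') 547.0 -84.6
('slv0', 'slv1') 56.0 -165.4
('tfl', 'tfr') 75.0 -78.8
('tfr', 'tbr') 113.0 14.7
```

Request:
{"method": "send_rows", "body": {
  "steps": [0, 0, -60, -0.1, 1, 0, 0, -60, -0.1, 1, 0, 0, -60, -0.1, 1, -30, -30, -45, -0.1, 1, -30, -45, -30, 0, 1, -30, -50, 0, 0, 1, -30, -50, 0, 0, 1, -30, -50, 0, 0, 1]
}}

```text
time: 1.1
tcp_pos: [318.4, 359.5, 511.4]
eef_rot: [0.304, -3.123, 0.015]
wrist_force: [1.1, 0.8, -0.9]
grip_width: 1.001
```

```bash
cat >> h.py <<'E'
from scipy.spatial.transform import Rotation as Ro
def st():
    s=r.sense();R=Ro.from_rotvec(s["eef_rot"]).as_matrix()
    print("t",round(s["time"],2),"q",s["joints"].round(3),"p",s["tcp_pos"].round(1),"F",s["wrist_force"].round(1),"w",round(s["grip_width"],3));print("X",R[:,0].round(3),"Y",R[:,1].round(3),"Z",R[:,2].round(3));return s,R
E
python3 -c "
from h import *
st();print([a for a in dir(r) if a[0]!='_'])"
```

```text
t 1.1 q [ 0.602 -0.114  1.404 -0.007  1.859 -1.164] p [318.4 359.5 511.4] F [ 1.1  0.8 -0.9] w 1.001
X [-0.981 -0.193  0.004] Y [-0.193  0.981 -0.009] Z [-0.003 -0.01  -1.   ]
['MotionError', 'finger_overhang', 'finish_job', 'sense']
```

Request:
{"method": "send_rows", "body": {
  "steps": [-28, -49, 0, 0, 1, -28, -49, 0, 0, 1, -28, -49, 0, 0, 1, -28, -49, 0, 0, 1, 0, 0, -60, 0, 1, 0, 0, -60, 0, 1, 0, 0, -60, 0, 1, 0, 0, -60, 0, 1, 0, 0, -60, 0, 1, 0, 0, -60, 0, 1]
}}

```text
time: 2.35
tcp_pos: [436.0, 165.0, 825.5]
eef_rot: [0.285, -3.073, 0.002]
wrist_force: [-56.6, -7.2, 3.6]
grip_width: 1.001
```

```bash
python3 -c "
from h import *
st()"
```

```text
t 2.35 q [ 1.070e-01  2.730e-01  2.970e-01 -1.000e-03  2.627e+00 -1.650e+00] p [436.  165.  825.5] F [-56.6  -7.2   3.6] w 1.001
X [-0.981 -0.184  0.055] Y [-0.184  0.983  0.004] Z [-0.055 -0.007 -0.998]
```

Request:
{"method": "send_rows", "body": {
  "steps": [0, 0, 50, 0, 1, 0, 0, 60, 0, 1, 0, 0, 60, 0, 1, -60, 0, 0, 0, 1, -60, 0, 0, 0, 1, -60, 0, 0, 0, 1, -60, 0, 0, 0, 1, -60, 0, 0, 0, 1, -60, 0, 0, 0, 1]
}}

```text
time: 3.48
tcp_pos: [718.2, 212.4, 572.3]
eef_rot: [0.285, -3.09, -0.011]
wrist_force: [-0.4, -0.3, 0.8]
grip_width: 1.001
```

```bash
python3 -c "
from h import *
st()"
```

```text
t 3.48 q [ 0.126  0.681  0.299  0.011  2.2   -1.623] p [718.2 212.4 572.3] F [-0.4 -0.3  0.8] w 1.001
X [-0.982 -0.183  0.038] Y [-0.183  0.983  0.011] Z [-0.039  0.004 -0.999]
```

Request:
{"method": "send_rows", "body": {
  "steps": [-40, 0, -20, 0, 1, -40, 0, -20, 0, 1, -40, 0, -20, 0, 1]
}}

```text
time: 3.85
tcp_pos: [750.5, 208.8, 561.3]
eef_rot: [-0.284, 3.094, 0.034]
wrist_force: [-0.2, -0.1, 0.0]
grip_width: 1.0
```

```bash
python3 -c "
from h import *
st()"
```

```text
t 3.85 q [ 0.111  0.696  0.298  0.025  2.113 -1.629] p [750.5 208.8 561.3] F [-0.2 -0.1  0. ] w 1.0
X [-0.983 -0.182 -0.036] Y [-0.183  0.983  0.019] Z [ 0.032  0.025 -0.999]
```

Request:
{"method": "send_rows", "body": {
  "steps": [-62, 0, 0, 0, 1, -62, 0, 0, 0, 1, -62, 0, 0, 0, 1, -62, 0, 0, 0, 1, -62, 0, 0, 0, 1, -62, 0, 0, 0, 1]
}}

```text
time: 4.6
tcp_pos: [880.2, 216.6, 485.5]
eef_rot: [-0.261, 2.85, 0.084]
wrist_force: [0.6, 0.0, 1.3]
grip_width: 1.002
```

```bash
python3 -c "
from h import *
st()"
```

```text
t 4.6 q [ 0.092  0.807  0.298  0.059  1.757 -1.643] p [880.2 216.6 485.5] F [0.6 0.  1.3] w 1.002
X [-0.945 -0.17  -0.279] Y [-0.186  0.982  0.033] Z [ 0.268  0.083 -0.96 ]
```

Request:
{"method": "send_rows", "body": {
  "steps": [-50, 0, -36, 0, 1, -50, 0, -36, 0, 1, -50, 0, -36, 0, 1, -50, 0, -36, 0, 1, -50, 0, -36, 0, 1, -50, 0, -36, 0, 1]
}}

```text
time: 5.35
tcp_pos: [853.9, 192.0, 653.4]
eef_rot: [-0.237, 2.616, 0.121]
wrist_force: [-0.3, -0.3, 1.2]
grip_width: 0.998
```

```bash
python3 -c "
from h import *
st()"
```

```text
t 5.35 q [ 0.05   0.624  0.298  0.107  1.708 -1.66 ] p [853.9 192.  653.4] F [-0.3 -0.3  1.2] w 0.998
X [-0.856 -0.146 -0.495] Y [-0.191  0.981  0.041] Z [ 0.48   0.13  -0.868]
```

Request:
{"method": "send_rows", "body": {
  "steps": [-62, 0, 0, 0, 1, -62, 0, 0, 0, 1, -62, 0, 0, 0, 1, -62, 0, 0, 0, 1, -55, 0, -28, 0, 1, -55, 0, -28, 0, 1, -55, 0, -28, 0, 1, -55, 0, -28, 0, 1]
}}

```text
time: 6.35
tcp_pos: [859.5, 173.9, 794.1]
eef_rot: [-0.203, 2.29, 0.157]
wrist_force: [0.3, 0.3, 0.4]
grip_width: 0.998
```

```bash
python3 -c "
from h import *
st()"
```

```text
t 6.35 q [ 0.005  0.508  0.298  0.177  1.504 -1.677] p [859.5 173.9 794.1] F [0.3 0.3 0.4] w 0.998
X [-0.657 -0.096 -0.748] Y [-0.197  0.979  0.048] Z [ 0.728  0.179 -0.662]
```

Request:
{"method": "send_rows", "body": {
  "steps": [-62, 0, 0, 0, 1, -62, 0, 0, 0, 1, -62, 0, 0, 0, 1]
}}

```text
time: 6.72
tcp_pos: [869.3, 171.1, 840.0]
eef_rot: [-0.19, 2.157, 0.168]
wrist_force: [0.4, -0.2, 0.5]
grip_width: 1.003
```

```bash
python3 -c "
from h import *
st()"
```

```text
t 6.72 q [-0.006  0.485  0.298  0.202  1.394 -1.684] p [869.3 171.1 840. ] F [ 0.4 -0.2  0.5] w 1.003
X [-0.553 -0.072 -0.83 ] Y [-0.2    0.979  0.048] Z [ 0.809  0.192 -0.556]
```

Run:
```python
import numpy as np
D=[([1.137,.1815,1.608,1.354],[129.6,559.7,251.8]),([.602,-.114,1.404,1.859],[318.4,359.5,511.4]),([.107,.273,.297,2.627],[436,165,825.5]),([.126,.681,.299,2.2],[718.2,212.4,572.3]),([.092,.807,.298,1.757],[880.2,216.6,485.5])]
A=[];B=[]
for q,p in D:
    q1,q2,q3,q5=q;S=[q2,q2+q3,q2+q3+q5]
    for i in (0,1):
        f=[np.sin,np.cos][i];A.append([f(s) for s in S]+[np.cos(S[1]) if i==0 else -np.sin(S[1]),1-i,i]);
    B+=[p[0]*np.cos(q1)+p[1]*np.sin(q1),p[2]]
x,res,rk,sv=np.linalg.lstsq(np.array(A),B,rcond=None);print(x.round(1),res,rk,sv)
a,b,c,e,r0,h=x
for q3 in(2.58,2.3):
  # radius of TCP at tool pitch: sum=pi/2+0.59 , height z
  for q2 in np.arange(-.8,1.,.3):
    s2=q2+q3;s=np.pi/2+.59
    print(q3,q2.round(2),"r",round(a*np.sin(q2)+b*np.sin(s2)+e*np.cos(s2)+c*np.sin(s)+r0),"z",round(a*np.cos(q2)+b*np.cos(s2)-e*np.sin(s2)+c*np.cos(s)+h),"q5",round(s-s2,2))
```

```text
[ 4.378e+02  5.147e+02  2.974e+02  8.540e+01 -1.000e-01  3.136e+02] [0.12793276] 6 [4.29263683 3.16129879 0.92827968 0.63802604 0.54092513 0.13445694]
2.58 -0.8 r 419 z 263 q5 0.38
2.58 -0.5 r 445 z 207 q5 0.08
2.58 -0.2 r 453 z 146 q5 -0.22
2.58 0.1 r 443 z 85 q5 -0.52
2.58 0.4 r 416 z 30 q5 -0.82
2.58 0.7 r 373 z -15 q5 -1.12
2.3 -0.8 r 452 z 404 q5 0.66
2.3 -0.5 r 519 z 332 q5 0.36
2.3 -0.2 r 561 z 244 q5 0.06
2.3 0.1 r 575 z 146 q5 -0.24
2.3 0.4 r 560 z 49 q5 -0.54
2.3 0.7 r 517 z -39 q5 -0.84
```

```bash
cat > k.py <<'E'
import numpy as np
from scipy.spatial.transform import Rotation as Ro
from scipy.optimize import least_squares
lo=np.array([-2.99,-.89,.3,-1.14,0,-3.12]);hi=np.array([2.99,2.07,2.58,4.28,2.63,3.12])
def fk(q,lat=117.,c6=0.):
    R1=Ro.from_euler("z",q[0]);w=np.array([437.8*np.sin(q[1])+514.7*np.sin(q[1]+q[2])+85.4*np.cos(q[1]+q[2]),lat,313.6+437.8*np.cos(q[1])+514.7*np.cos(q[1]+q[2])-85.4*np.sin(q[1]+q[2])])
    R=R1*Ro.from_euler("y",q[1]+q[2])*Ro.from_euler("z",q[3])*Ro.from_euler("y",q[4])*Ro.from_euler("z",q[5]+c6)
    return R1.apply(w)+R.apply([0,0,297.4]),R.as_matrix()
def ik(p,R,q0):
    def f(q):
        a,B=fk(q);return np.r_[(a-p)/300,Ro.from_matrix(B@R.T).as_rotvec()]
    s=least_squares(f,np.clip(q0,lo+1e-3,hi-1e-3),bounds=(lo,hi));a,B=fk(s.x);return s.x,np.linalg.norm(a-p),np.linalg.norm(Ro.from_matrix(B@R.T).as_rotvec())
E
python3 - <<'E'
from h import *;from k import *
s,R=st();p,M=fk(s["joints"]);print(p,M.round(3))
E
```

```text
t 6.72 q [-0.006  0.485  0.298  0.202  1.394 -1.684] p [869.3 171.1 840. ] F [ 0.4 -0.2  0.5] w 1.003
X [-0.553 -0.072 -0.83 ] Y [-0.2    0.979  0.048] Z [ 0.809  0.192 -0.556]
[869.11257148 170.26998287 840.05341181] [[ 0.2   -0.553  0.809]
 [-0.979 -0.072  0.192]
 [-0.048 -0.83  -0.556]]
```

```bash
sed -i 's/c6=0\./c6=np.pi\/2/' k.py
python3 - <<'E'
from h import *;from k import *
s,R0=st()
for spin in (0,np.pi):
  for da in (0,.15,.25):
    # positive rotation about horizontal Y steepens
    ax=np.cross([0,0,1],R0[:,2]);ax/=np.linalg.norm(ax)
    R=Ro.from_rotvec(ax*da).as_matrix()@R0@Ro.from_euler("z",spin).as_matrix()
    q=s["joints"].copy();q[5]+=spin
    print("spin",spin,"alpha",np.degrees(np.arcsin(-R[2,2])).round(1))
    for p in ([700,130,700],[550,80,500],[470,50,350],[440,48,200],[480,56,120],[530,68,25],[540,70,130],[560,-50,25]):
        q,e,w=ik(np.array(p,float),R,q);print(p,q.round(2),round(e,1),round(w,3))
E
```

```text
t 6.72 q [-0.006  0.485  0.298  0.202  1.394 -1.684] p [869.3 171.1 840. ] F [ 0.4 -0.2  0.5] w 1.003
X [-0.553 -0.072 -0.83 ] Y [-0.2    0.979  0.048] Z [ 0.809  0.192 -0.556]
spin 0 alpha 33.8
[700, 130, 700] [-0.1  -0.13  1.31  0.32  1.03 -1.87] 0.0 0.0
[550, 80, 500] [-0.31 -0.56  2.01  0.59  0.89 -2.24] 0.0 0.0
[470, 50, 350] [-0.57 -0.8   2.41  0.84  0.93 -2.62] 0.0 0.0
[440, 48, 200] [-0.6  -0.55  2.58  1.11  0.74 -3.08] 18.8 0.051
[480, 56, 120] [-0.4  -0.29  2.52  1.23  0.46 -3.12] 32.3 0.149
[530, 68, 25] [-0.23  0.15  2.28  1.3   0.28 -3.12] 47.8 0.301
[540, 70, 130] [-0.28 -0.09  2.35  1.3   0.38 -3.12] 25.9 0.15
[560, -50, 25] [-0.49  0.24  2.16  1.14  0.46 -3.12] 46.8 0.33
spin 0 alpha 42.4
[700, 130, 700] [-0.08 -0.05  1.16  0.24  1.23 -1.81] 0.0 0.0
[550, 80, 500] [-0.27 -0.49  1.89  0.43  1.01 -2.11] 0.0 0.0
[470, 50, 350] [-0.48 -0.71  2.3   0.63  0.96 -2.43] 0.0 0.0
[440, 48, 200] [-0.56 -0.61  2.57  0.88  0.75 -2.84] 0.0 0.0
[480, 56, 120] [-0.39 -0.19  2.48  1.19  0.45 -3.12] 11.0 0.055
[530, 68, 25] [-0.23  0.2   2.26  1.27  0.28 -3.12] 29.0 0.186
[540, 70, 130]
[... 1493 characters left out ...]
0, 68, 25] [-0.32  0.34  2.35  2.18  0.5  -1.01] 0.0 0.0
[540, 70, 130] [-0.31 -0.01  2.35  1.47  0.39 -0.22] 0.0 0.0
[560, -50, 25] [-0.61  0.39  2.25  1.76  0.6  -0.82] 0.0 0.0
spin 3.141592653589793 alpha 48.1
[700, 130, 700] [-0.07  0.02  1.06  0.2   1.36  1.36] 0.0 0.0
[550, 80, 500] [-0.24 -0.43  1.82  0.35  1.1   1.11] 0.0 0.0
[470, 50, 350] [-0.42 -0.64  2.23  0.5   1.    0.82] 0.0 0.0
[440, 48, 200] [-0.49 -0.56  2.5   0.7   0.75  0.49] 0.0 0.0
[480, 56, 120] [-0.38 -0.15  2.45  1.1   0.45  0.08] 0.0 0.0
[530, 68, 25] [-0.29  0.29  2.31  1.91  0.36 -0.71] 0.0 0.0
[540, 70, 130] [-0.27 -0.02  2.3   1.05  0.38  0.22] 0.0 0.0
[560, -50, 25] [-0.57  0.35  2.21  1.54  0.5  -0.56] 0.0 0.0
```

```bash
cat > plan.py <<'E'
from h import *
def plan(segs):
    """segs: list of (target xyz or None, n rows, spin per row, jaw)"""
    s,R=st();p=s["tcp_pos"].copy();o=[]
    for t,n,sp,j in segs:
        t=p if t is None else np.array(t,float);d=(t-p)/n
        for i in range(n):
            v=np.round(R.T@(t-p)/(n-i));o+=[*map(float,v),sp,j];p=p+R@v;R=R@Ro.from_euler("z",sp).as_matrix()
    for i in range(0,len(o),50): print(str([int(x) if x==int(x) else round(x,3) for x in o[i:i+50]]))
E
python3 -c "
from plan import *
plan([([600,100,680],9,.18,1),([470,50,350],8,.19,1)])"
```

```text
t 6.72 q [-0.006  0.485  0.298  0.202  1.394 -1.684] p [869.3 171.1 840. ] F [ 0.4 -0.2  0.5] w 1.003
X [-0.553 -0.072 -0.83 ] Y [-0.2    0.979  0.048] Z [ 0.809  0.192 -0.556]
[32, -3, -16, 0.18, 1, 31, -8, -16, 0.18, 1, 29, -14, -16, 0.18, 1, 26, -19, -16, 0.18, 1, 22, -23, -16, 0.18, 1, 18, -26, -16, 0.18, 1, 13, -29, -16, 0.18, 1, 7, -31, -15, 0.18, 1, 2, -32, -16, 0.18, 1, -7, -43, 9, 0.19, 1]
[-15, -41, 9, 0.19, 1, -23, -38, 9, 0.19, 1, -29, -33, 8, 0.19, 1, -35, -27, 9, 0.19, 1, -39, -19, 8, 0.19, 1, -43, -12, 9, 0.19, 1, -44, -3, 8, 0.19, 1]
```

Request:
{"method": "send_rows", "body": {
  "steps": [32, -3, -16, 0.18, 1, 31, -8, -16, 0.18, 1, 29, -14, -16, 0.18, 1, 26, -19, -16, 0.18, 1, 22, -23, -16, 0.18, 1, 18, -26, -16, 0.18, 1, 13, -29, -16, 0.18, 1, 7, -31, -15, 0.18, 1, 2, -32, -16, 0.18, 1]
}}

```text
time: 7.85
tcp_pos: [594.7, 104.5, 677.0]
eef_rot: [1.615, 1.736, 1.071]
wrist_force: [-0.1, 0.1, -0.7]
grip_width: 0.995
```

```bash
python3 -c "
from plan import *
plan([([470,50,350],9,.18,1)])"
```

```text
t 7.85 q [-0.204 -0.405  1.574  0.416  1.059 -0.302] p [594.7 104.5 677. ] F [-0.1  0.1 -0.7] w 0.995
X [-0.142  0.981  0.131] Y [ 0.558 -0.03   0.83 ] Z [ 0.818  0.191 -0.543]
[-9, -38, 7, 0.18, 1, -15, -35, 7, 0.18, 1, -21, -32, 7, 0.18, 1, -27, -28, 7, 0.18, 1, -32, -23, 7, 0.18, 1, -35, -16, 8, 0.18, 1, -37, -10, 7, 0.18, 1, -39, -3, 8, 0.18, 1, -38, 3, 7, 0.18, 1]
```

Request:
{"method": "send_rows", "body": {
  "steps": [-9, -38, 7, 0.18, 1, -15, -35, 7, 0.18, 1, -21, -32, 7, 0.18, 1, -27, -28, 7, 0.18, 1, -32, -23, 7, 0.18, 1, -35, -16, 8, 0.18, 1, -37, -10, 7, 0.18, 1, -39, -3, 8, 0.15, 1]
}}

```text
time: 8.85
tcp_pos: [481.1, 59.9, 385.3]
eef_rot: [-2.631, -0.245, -1.462]
wrist_force: [0.1, 0.2, -1.1]
grip_width: 0.995
```

```bash
python3 -c "
from plan import *
plan([([430,45,290],2,.06,1),([370,30,250],3,0,1)])"
```

```text
t 8.85 q [-0.506 -0.797  2.353  0.812  0.89   0.582] p [481.1  59.9 385.3] F [ 0.1  0.2 -1.1] w 0.995
X [0.52  0.082 0.85 ] Y [ 0.2   -0.979 -0.028] Z [ 0.831  0.184 -0.526]
[-54, 3, 2, 0.06, 1, -55, 7, 3, 0.06, 1, -22, 4, -11, 0, 1, -22, 4, -10, 0, 1, -21, 4, -11, 0, 1]
```

Request:
{"method": "send_rows", "body": {
  "steps": [-54, 3, 2, 0, 1, -55, 7, 3, 0, 1, -40, 4, -20, 0, 1, -40, 4, -20, 0, 1, -40, 4, -20, 0, 1]
}}

```text
time: 9.48
tcp_pos: [414.1, -19.8, 271.6]
eef_rot: [-2.663, -0.285, -1.354]
wrist_force: [0.3, -0.3, -1.2]
grip_width: 1.001
```

```bash
python3 -c "
from plan import *
st()"
```

```text
t 9.47 q [-1.06  -0.895  2.576  0.952  1.304  0.104] p [414.1 -19.8 271.6] F [ 0.3 -0.3 -1.2] w 1.001
X [0.577 0.104 0.81 ] Y [ 0.231 -0.972 -0.039] Z [ 0.783  0.209 -0.585]
```

```bash
python3 -c "
from plan import *
plan([([455,50,190],2,0,1)])"
```

```text
t 9.47 q [-1.06  -0.895  2.576  0.952  1.304  0.104] p [414.1 -19.8 271.6] F [ 0.3 -0.3 -1.2] w 1.001
X [0.577 0.104 0.81 ] Y [ 0.231 -0.972 -0.039] Z [ 0.783  0.209 -0.585]
[-18, -28, 47, 0, 1, -17, -27, 47, 0, 1]
```

Then pull inward for a few rows.

Request:
{"method": "send_rows", "body": {
  "steps": [-18, -28, 47, 0, 1, -17, -27, 47, 0, 1, -30, 0, -40, 0, 1, -30, 0, -40, 0, 1, -30, 0, -40, 0, 1, -30, 0, -40, 0, 1]
}}

```text
time: 10.22
tcp_pos: [367.6, -57.2, 251.5]
eef_rot: [-2.696, -0.277, -1.211]
wrist_force: [-7.1, -4.0, 9.3]
grip_width: 0.998
```

```bash
python3 -c "
from plan import *
plan([([460,52,170],3,0,1)])"
```

```text
t 10.22 q [-1.322 -0.895  2.575  0.855  1.547 -0.017] p [367.6 -57.2 251.5] F [-7.1 -4.   9.3] w 0.998
X [0.652 0.098 0.752] Y [ 0.239 -0.968 -0.081] Z [ 0.719  0.232 -0.655]
[3, -26, 48, 0, 1, 3, -26, 49, 0, 1, 4, -25, 48, 0, 1]
```

Request:
{"method": "send_rows", "body": {
  "steps": [3, -26, 48, 0, 1, 3, -26, 49, 0, 1, 4, -25, 48, 0, 0.5]
}}

```text
time: 10.6
tcp_pos: [464.6, -8.9, 185.1]
eef_rot: [-2.748, -0.149, -1.253]
wrist_force: [0.8, -1.0, 2.5]
grip_width: 0.914
```

```bash
python3 -c "
from plan import *
import cv2
plan([([470,48,90],3,0,.34)])
c=eyes.calibration('wrist');print(c['K'].round(1).tolist());np.savez('w1.npz',view=c['view'],K=c['K']);im=eyes.grab_frame('wrist');cv2.imwrite('pics/w1.png',im[:,:,::-1])"
```

```text
t 10.6 q [-0.707 -0.429  2.528  1.071  0.746  0.037] p [464.6  -8.9 185.1] F [ 0.8 -1.   2.5] w 0.914
X [0.653 0.04  0.756] Y [ 0.138 -0.988 -0.066] Z [ 0.745  0.148 -0.651]
[-22, -16, 25, 0, 0.34, -22, -17, 25, 0, 0.34, -22, -16, 24, 0, 0.34]
[[309.7, 0.0, 311.6], [0.0, 309.7, 201.4], [0.0, 0.0, 1.0]]
```

View pics/w1.png

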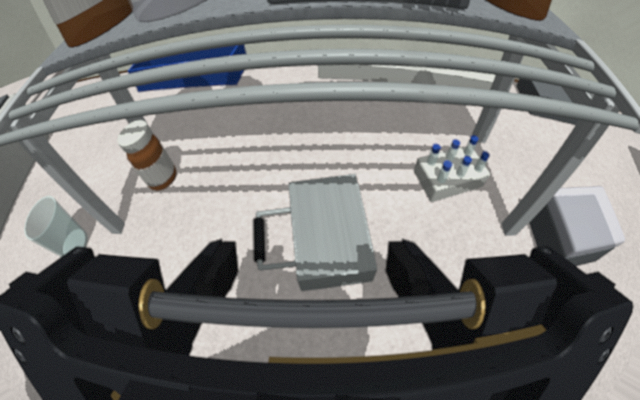

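The picture shows the sleeve from (259,219) to (259,262), and the tray's base corners near (290,183), (357,178), (375,270) and (298,276).

```bash
cat >> h.py <<'E'
def fish(u,v,z,f):
    d=np.load(f);K=d["K"];V=d["view"];x=(u-K[0,2])/K[0,0];y=(v-K[1,2])/K[1,1];t=np.hypot(x,y)
    ray=np.array([x/t*np.sin(t),y/t*np.sin(t),np.cos(t)]);R=V[:3,:3];o=-R.T@V[:3,3];g=R.T@ray;return (o+g*(z-o[2])/g[2])[:2].round(1)
E
python3 -c "
from h import *
for n,u,v,z in [('s far',259,219,26),('s near',259,262,26),('bl',290,183,40),('br',357,178,40),('fr',375,270,40),('fl',298,276,40),('barL',43,133,225),('barR',590,118,225),('legL',118,234,0),('legR',513,234,0),('jar',162,188,0),('rackL',430,198,0)]: print(n,fish(u,v,z,'w1.npz'))"
```

```text
s far [572.5  78.6]
s near [521.1  67.1]
bl [615.6  48.3]
br [630.  -27.8]
fr [520.8 -52.9]
fl [506.8  21.1]
barL [519.6 205.5]
barR [ 561.5 -184. ]
legL [536.5 293.6]
legR [ 594.2 -240.7]
jar [619.5 248.3]
rackL [ 638.2 -125.1]
```

```bash
python3 -c "
from plan import *
plan([([480,59,69],5,-.024,.34)])"
```

```text
t 10.65 q [-0.685 -0.405  2.529  1.077  0.731  0.034] p [463.4  -0.7 176.9] F [-0.2  2.2 -0.5] w 0.863
X [0.663 0.041 0.747] Y [ 0.146 -0.986 -0.076] Z [ 0.734  0.159 -0.66 ]
[-13, -10, 19, -0.024, 0.34, -13, -10, 18, -0.024, 0.34, -13, -10, 19, -0.024, 0.34, -13, -11, 18, -0.024, 0.34, -13, -11, 19, -0.024, 0.34]
```

Request:
{"method": "send_rows", "body": {
  "steps": [-13, -10, 19, -0.024, 0.34, -13, -10, 18, -0.024, 0.34, -13, -10, 19, -0.024, 0.34, -13, -11, 18, -0.024, 0.34, -13, -11, 19, -0.024, 0.34, 0, 0, 0, 0, 0.34]
}}

```text
time: 11.4
tcp_pos: [481.0, 62.4, 63.8]
eef_rot: [-2.778, -0.337, -1.249]
wrist_force: [-0.3, 0.2, -0.0]
grip_width: 0.342
```

```bash
python3 -c "
from plan import *
plan([([480,59,69],2,0,.34)])"
```

```text
t 11.4 q [-0.405  0.115  2.496  1.98   0.492 -0.927] p [481.   62.4  63.8] F [-0.3  0.2 -0. ] w 0.342
X [0.644 0.168 0.746] Y [ 0.23  -0.973  0.02 ] Z [ 0.73   0.159 -0.665]
[1, 2, -2, 0, 0.34, 2, 1, -3, 0, 0.34]
```

```bash
python3 -c "
from plan import *
plan([([512,66.5,49],3,0,.34),([532,70,24],3,0,.34)])"
```

```text
t 11.4 q [-0.405  0.115  2.496  1.98   0.492 -0.927] p [481.   62.4  63.8] F [-0.3  0.2 -0. ] w 0.342
X [0.644 0.168 0.746] Y [ 0.23  -0.973  0.02 ] Z [ 0.73   0.159 -0.665]
[3, 1, 11, 0, 0.34, 3, 1, 11, 0, 0.34, 4, 1, 11, 0, 0.34, -2, 0, 11, 0, 0.34, -2, 0, 10, 0, 0.34, -2, 1, 11, 0, 0.34]
```

Request:
{"method": "send_rows", "body": {
  "steps": [3, 1, 11, 0, 0.34, 3, 1, 11, 0, 0.34, 4, 1, 11, 0, 0.34, 0, 0, 0, 0, 0.34]
}}

```text
time: 11.9
tcp_pos: [516.4, 64.6, 53.8]
eef_rot: [-2.775, -0.335, -1.259]
wrist_force: [0.2, -0.2, -0.0]
grip_width: 0.34
```

```bash
python3 -c "
from plan import *
import cv2
plan([([532,70,24],3,0,.34)])
c=eyes.calibration('wrist');np.savez('w2.npz',view=c['view'],K=c['K']);im=eyes.grab_frame('wrist');cv2.imwrite('pics/w2.png',im[:,:,::-1])"
```

```text
t 11.9 q [-0.347  0.223  2.407  2.097  0.479 -1.   ] p [516.4  64.6  53.8] F [ 0.2 -0.2 -0. ] w 0.34
X [0.64  0.167 0.75 ] Y [ 0.229 -0.973  0.021] Z [ 0.734  0.158 -0.661]
[-4, -1, 11, 0, 0.34, -4, -1, 11, 0, 0.34, -3, 0, 10, 0, 0.34]
```

View pics/w2.png

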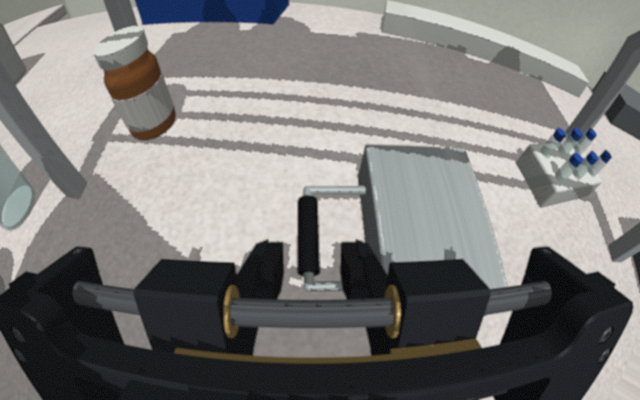

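The sleeve (307,197)–(309,273) lies between the fingers and is nearly centred. I'll go in.

Request:
{"method": "send_rows", "body": {
  "steps": [-4, -1, 11, 0, 0.34, -4, -1, 11, 0, 0.34, -3, -1, 9, 0, 0.34, 0, 0, 0, 0, 0.34]
}}

```text
time: 12.45
tcp_pos: [531.1, 70.3, 26.3]
eef_rot: [-2.775, -0.335, -1.261]
wrist_force: [-0.3, 0.0, -0.3]
grip_width: 0.342
```

```bash
python3 -c "
from plan import *
st()"
```

```text
t 12.45 q [-0.311  0.351  2.355  2.265  0.51  -1.153] p [531.1  70.3  26.3] F [-0.3  0.  -0.3] w 0.342
X [0.638 0.166 0.752] Y [ 0.228 -0.973  0.022] Z [ 0.735  0.158 -0.659]
```

Request:
{"method": "send_rows", "body": {
  "steps": [-2, 0, 2, 0, 0.34, 0, 0, 0, 0, 0, 0, 0, 0, 0, 0, 0, 0, 0, 0, 0, 0, 0, 0, 0, 0]
}}

```text
time: 13.08
tcp_pos: [531.8, 70.0, 25.2]
eef_rot: [-2.773, -0.336, -1.265]
wrist_force: [2.4, -0.1, -1.9]
grip_width: 0.146
```

```bash
python3 -c "
from plan import *
plan([([531,72,50],5,0,0)])"
```

```text
t 13.07 q [-0.312  0.358  2.353  2.274  0.516 -1.165] p [531.8  70.   25.2] F [ 2.4 -0.1 -1.9] w 0.146
X [0.636 0.167 0.753] Y [ 0.229 -0.973  0.023] Z [ 0.737  0.158 -0.657]
[4, 0, -3, 0, 0, 4, 0, -3, 0, 0, 4, -1, -4, 0, 0, 3, 0, -3, 0, 0, 4, -1, -4, 0, 0]
```

```bash
python3 -c "
from plan import *
c=eyes.calibration('wrist');V=c['view'];o=-V[:3,:3].T@V[:3,3];s,R=st();print('cam in tool',(R.T@(o-s['tcp_pos'])).round(1))
# lift path: theta from 9.5 to 90 deg, half slip
p0=s['tcp_pos'];tgt=[]
import math
prev=(0,20);o=[]
for d in [14,20,27,34,41,48,55,62,69,76,83,90]:
    t=math.radians(d);L=.5*(120-121.7*math.cos(t));h=121.7*math.sin(t)
    v=R.T@np.array([0,0,h-prev[1]]);y=L-prev[0];hy=R[:,1]*[1,1,0]
    v=R.T@(np.array([0,0,h-prev[1]])+hy*y/np.linalg.norm(hy));prev=(L,h);o+=[*map(float,v.round(0)),0,0]
print(prev,[int(x) for x in o])
"
```

```text
t 13.07 q [-0.312  0.358  2.353  2.274  0.516 -1.165] p [531.8  70.   25.2] F [ 2.4 -0.1 -1.9] w 0.146
X [0.636 0.167 0.753] Y [ 0.229 -0.973  0.023] Z [ 0.737  0.158 -0.657]
cam in tool [  74.3   -1.  -131.3]
(59.99999999999999, 121.7) [7, 1, -6, 0, 0, 9, 2, -8, 0, 0, 10, 3, -9, 0, 0, 10, 4, -8, 0, 0, 9, 5, -8, 0, 0, 8, 5, -7, 0, 0, 7, 6, -6, 0, 0, 6, 7, -5, 0, 0, 5, 7, -4, 0, 0, 3, 7, -3, 0, 0, 2, 7, -2, 0, 0, 1, 7, 0, 0, 0]
```

Request:
{"method": "send_rows", "body": {
  "steps": [7, 1, -6, 0, 0, 9, 2, -8, 0, 0, 10, 3, -9, 0, 0, 9, 4, -9, 0, 0]
}}

```text
time: 13.58
tcp_pos: [530.6, 60.6, 71.2]
eef_rot: [-2.778, -0.332, -1.255]
wrist_force: [0.6, -1.5, -1.9]
grip_width: 0.145
```

```bash
python3 -c "
from plan import *
st()"
```

```text
t 13.57 q [-0.341  0.178  2.379  1.973  0.441 -0.854] p [530.6  60.6  71.2] F [ 0.6 -1.5 -1.9] w 0.145
X [0.642 0.165 0.749] Y [ 0.227 -0.974  0.021] Z [ 0.733  0.157 -0.663]
```

Request:
{"method": "send_rows", "body": {
  "steps": [8, 5, -9, 0, 0, 8, 5, -7, 0, 0, 6, 6, -7, 0, 0, 6, 7, -5, 0, 0, 4, 7, -5, 0, 0, 3, 7, -4, 0, 0, 2, 7, -2, 0, 0, 0, 7, -1, 0, 0]
}}

```text
time: 14.58
tcp_pos: [533.1, 9.0, 125.5]
eef_rot: [-2.785, -0.328, -1.246]
wrist_force: [1.8, -0.3, 2.1]
grip_width: 0.151
```

```bash
python3 -c "
from plan import *
import cv2
st()
c=eyes.calibration('wrist');np.savez('w3.npz',view=c['view'],K=c['K']);im=eyes.grab_frame('wrist');cv2.imwrite('pics/w3.png',im[:,:,::-1])"
```

```text
t 14.57 q [-0.494 -0.007  2.373  1.444  0.505 -0.396] p [533.1   9.  125.5] F [ 1.8 -0.3  2.1] w 0.151
X [0.648 0.164 0.744] Y [ 0.223 -0.975  0.02 ] Z [ 0.728  0.153 -0.668]
```

View pics/w3.png

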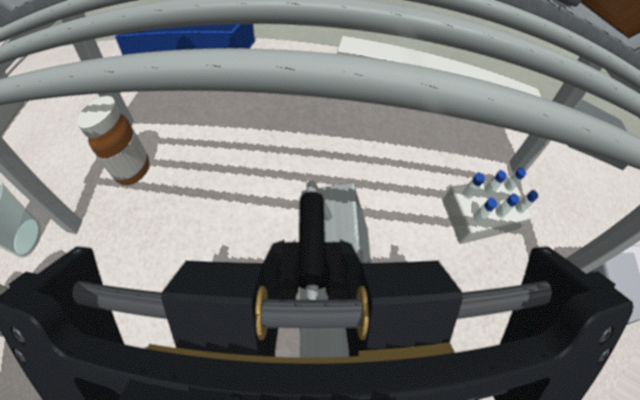

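The tray now hangs almost vertical under the sleeve (310,240), leaning slightly right. I'll lift it just clear and let it settle.

Request:
{"method": "send_rows", "body": {
  "steps": [3, 0, -3, 0, 0, 3, 0, -3, 0, 0, 0, 0, 0, 0, 0, 0, 0, 0, 0, 0, 0, 0, 0, 0, 0, 0, 0, 0, 0, 0]
}}

```text
time: 15.38
tcp_pos: [531.0, 9.5, 132.4]
eef_rot: [-2.786, -0.328, -1.24]
wrist_force: [-0.9, 0.4, -4.0]
grip_width: 0.148
```

```bash
python3 -c "
from plan import *
import cv2
st()
im=eyes.grab_frame('wrist');cv2.imwrite('pics/w4.png',cv2.resize(im[150:400,180:480,::-1],None,fx=2,fy=2))"
```

```text
t 15.38 q [-0.495 -0.035  2.376  1.388  0.51  -0.334] p [531.    9.5 132.4] F [-0.9  0.4 -4. ] w 0.148
X [0.651 0.164 0.741] Y [ 0.224 -0.974  0.019] Z [ 0.725  0.154 -0.671]
```

View pics/w4.png

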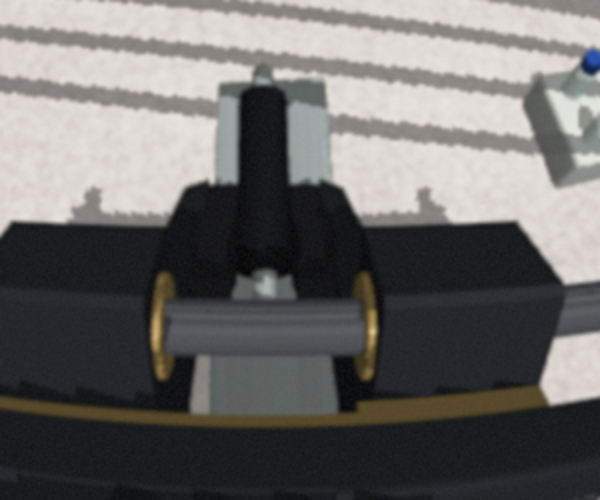

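```bash
cat > arc.py <<'E'
from plan import *
import math
def arc(y0,angs,off=5.2,dz=0):
    # y0: lateral coordinate (along tool Y horiz) of corner C relative to the current TCP
    s,R=st();hy=R[:,1]*[1,1,0];hy/=np.linalg.norm(hy);p=np.array([0,0,0.]);z0=s["tcp_pos"][2];o=[]
    for d in angs:
        t=math.radians(d);g=hy*(y0+121.7*math.sin(t))+[0,0,121.7*math.cos(t)+off+dz-z0]
        v=np.round(R.T@(g-p));p=p+R@v;o+=[*v,0,0]
    print([int(x) for x in o])
E
python3 -c "
from arc import *
arc(20,[-9.5,-5,0,6,12])"
```

```text
t 15.43 q [-0.495 -0.035  2.376  1.388  0.51  -0.334] p [530.9   9.6 132.3] F [ 0.2  0.3 -3.7] w 0.148
X [0.651 0.164 0.741] Y [ 0.224 -0.974  0.019] Z [ 0.725  0.154 -0.671]
[-5, 0, 5, 0, 0, 1, 9, -1, 0, 0, 0, 11, 0, 0, 0, -1, 13, 0, 0, 0, -2, 12, 2, 0, 0]
```

Request:
{"method": "send_rows", "body": {
  "steps": [-3, 0, 3, 0, 0, -2, 0, 2, 0, 0, 0, 0, 0, 0, 0, 0, 5, 0, 0, 0, 0, 6, 0, 0, 0, 0, 0, 0, 0, 0]
}}

```text
time: 16.18
tcp_pos: [534.9, -2.3, 125.8]
eef_rot: [-2.785, -0.328, -1.243]
wrist_force: [-0.9, 0.1, -0.5]
grip_width: 0.144
```

```bash
python3 -c "
from plan import *
import cv2
st()
im=eyes.grab_frame('wrist');cv2.imwrite('pics/w5.png',cv2.resize(im[150:400,180:480,::-1],None,fx=1.5,fy=1.5))"
```

```text
t 16.18 q [-0.524  0.     2.364  1.419  0.527 -0.393] p [534.9  -2.3 125.8] F [-0.9  0.1 -0.5] w 0.144
X [0.649 0.164 0.743] Y [ 0.224 -0.974  0.019] Z [ 0.727  0.154 -0.669]
```

View pics/w5.png

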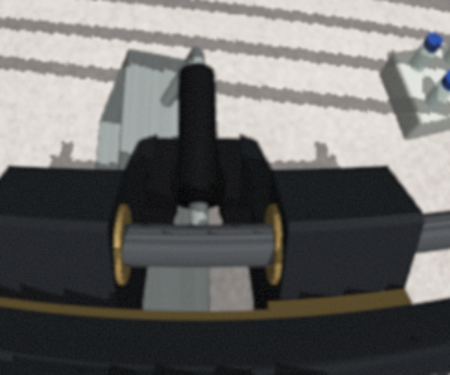

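The bench carries the tray and it leans left of the sleeve, as wanted. I'll continue the arc.

```bash
python3 -c "
from arc import *
arc(8,[0,6,12,18,24,30,36,42,48,54,60,66,72,77,80.5],off=4.7)"
```

```text
t 16.23 q [-0.524 -0.     2.364  1.419  0.527 -0.393] p [534.8  -2.1 125.8] F [-0.4 -0.  -0.4] w 0.149
X [0.649 0.164 0.743] Y [ 0.224 -0.974  0.019] Z [ 0.727  0.154 -0.669]
[0, 8, 0, 0, 0, 0, 13, 0, 0, 0, -2, 12, 2, 0, 0, -3, 12, 2, 0, 0, -3, 12, 3, 0, 0, -5, 12, 4, 0, 0, -5, 10, 5, 0, 0, -6, 10, 6, 0, 0, -7, 9, 6, 0, 0, -7, 8, 7, 0, 0, -8, 6, 7, 0, 0, -9, 6, 7, 0, 0, -9, 4, 8, 0, 0, -7, 3, 7, 0, 0, -6, 1, 5, 0, 0]
```

Request:
{"method": "send_rows", "body": {
  "steps": [0, 8, 0, 0, 0, 0, 13, 0, 0, 0, -2, 12, 2, 0, 0, -3, 12, 2, 0, 0, -3, 12, 3, 0, 0, -5, 12, 4, 0, 0]
}}

```text
time: 16.98
tcp_pos: [550.8, -74.4, 109.2]
eef_rot: [-2.785, -0.329, -1.243]
wrist_force: [-0.4, 1.3, -3.0]
grip_width: 0.149
```

```bash
python3 -c "
from arc import *
s,R=st();d=(s['tcp_pos']-[534.9,-2.3,125.8])@R[:,1];print(d,'exp',8+61)
import math
h=s['tcp_pos'][2]-4.7;psi=math.degrees(math.acos(h/121.7));print(psi)
arc(-121.7*math.sin(math.radians(psi)),[a for a in np.linspace(psi,80.5,10)[1:]],off=4.7)"
```

```text
t 16.98 q [-0.683  0.126  2.283  1.399  0.627 -0.508] p [550.8 -74.4 109.2] F [-0.4  1.3 -3. ] w 0.149
X [0.649 0.164 0.743] Y [ 0.225 -0.974  0.019] Z [ 0.727  0.154 -0.669]
73.47676513386568 exp 69
30.827108016035236
t 16.98 q [-0.683  0.126  2.283  1.399  0.627 -0.508] p [550.8 -74.4 109.2] F [-0.4  1.3 -3. ] w 0.149
X [0.649 0.164 0.743] Y [ 0.225 -0.974  0.019] Z [ 0.727  0.154 -0.669]
[-5, 10, 4, 0, 0, -6, 9, 6, 0, 0, -6, 8, 5, 0, 0, -7, 7, 6, 0, 0, -7, 7, 7, 0, 0, -8, 5, 7, 0, 0, -8, 4, 7, 0, 0, -8, 4, 8, 0, 0, -9, 2, 7, 0, 0]
```

Request:
{"method": "send_rows", "body": {
  "steps": [-5, 10, 4, 0, 0, -6, 9, 6, 0, 0, -6, 8, 5, 0, 0, -7, 7, 6, 0, 0, -7, 7, 7, 0, 0, -8, 5, 7, 0, 0]
}}

```text
time: 17.73
tcp_pos: [562.2, -124.7, 54.3]
eef_rot: [-2.785, -0.328, -1.244]
wrist_force: [0.1, 0.7, -2.5]
grip_width: 0.148
```

```bash
python3 -c "
from arc import *
import cv2
s,R=st()
im=eyes.grab_frame('wrist');cv2.imwrite('pics/w6.png',im[:,:,::-1])"
```

```text
t 17.73 q [-0.768  0.342  2.199  1.516  0.665 -0.736] p [ 562.2 -124.7   54.3] F [ 0.1  0.7 -2.5] w 0.148
X [0.649 0.164 0.743] Y [ 0.224 -0.974  0.02 ] Z [ 0.727  0.153 -0.669]
```

View pics/w6.png

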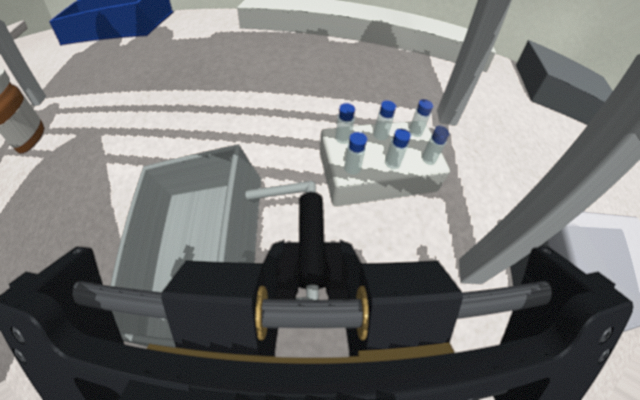

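Request:
{"method": "send_rows", "body": {
  "steps": [-5, -1, 5, 0, 0, -5, -1, 5, 0, 0, -5, -1, 4, 0, 0, -4, -1, 4, 0, 0, 0, 0, 0, 0, 0]
}}

```text
time: 18.4
tcp_pos: [562.6, -123.1, 25.9]
eef_rot: [-2.788, -0.323, -1.245]
wrist_force: [-0.4, -0.6, -2.0]
grip_width: 0.146
```

```bash
python3 -c "
from arc import *
s,R=st()"
```

```text
t 18.4 q [-0.763  0.426  2.188  1.617  0.659 -0.856] p [ 562.6 -123.1   25.9] F [-0.4 -0.6 -2. ] w 0.146
X [0.649 0.162 0.743] Y [ 0.22  -0.975  0.021] Z [ 0.728  0.15  -0.669]
```

Request:
{"method": "send_rows", "body": {
  "steps": [-1, 0, 1, 0, 0, 2, -7, 2, 0, 0, 2, -7, 3, 0, 0, 2, -7, 2, 0, 0, 2, -7, 3, 0, 0, 0, 0, 0, 0, 0]
}}

```text
time: 19.15
tcp_pos: [571.1, -92.6, 25.2]
eef_rot: [-2.788, -0.324, -1.252]
wrist_force: [-0.3, -1.6, 0.3]
grip_width: 0.148
```

```bash
python3 -c "
from arc import *
s,R=st()"
```

```text
t 19.15 q [-0.684  0.424  2.2    1.711  0.622 -0.887] p [571.1 -92.6  25.2] F [-0.3 -1.6  0.3] w 0.148
X [0.646 0.163 0.745] Y [ 0.219 -0.975  0.024] Z [ 0.731  0.148 -0.666]
```

Request:
{"method": "send_rows", "body": {
  "steps": [0, 0, 0, 0, 0.2, 0, 0, 0, 0, 0.27, 0, 0, 0, 0, 0.33, 0, 0, 0, 0, 0.34, 4, 0, -11, 0, 0.34, 4, 0, -11, 0, 0.34, 3, 0, -11, 0, 0.34]
}}

```text
time: 20.02
tcp_pos: [552.1, -93.4, 54.0]
eef_rot: [-2.785, -0.326, -1.245]
wrist_force: [0.1, -0.4, -0.4]
grip_width: 0.338
```

```bash
python3 -c "
from arc import *
s,R=st()"
```

```text
t 20.02 q [-0.722  0.311  2.253  1.584  0.638 -0.773] p [552.1 -93.4  54. ] F [ 0.1 -0.4 -0.4] w 0.338
X [0.649 0.163 0.743] Y [ 0.222 -0.975  0.02 ] Z [ 0.728  0.153 -0.668]
```

Next, back out and look.

Request:
{"method": "send_rows", "body": {
  "steps": [0, 0, -20, 0, 0.34, 0, 0, -30, 0, 0.34, 0, -5, -35, 0, 0.34, 0, -5, -20, 0, 0.34]
}}

```text
time: 20.52
tcp_pos: [469.8, -98.0, 123.6]
eef_rot: [-2.785, -0.327, -1.236]
wrist_force: [-0.3, -0.4, 0.3]
grip_width: 0.343
```

```bash
python3 -c "
from arc import *
import cv2
s,R=st()
c=eyes.calibration('wrist');np.savez('w7.npz',view=c['view'],K=c['K']);im=eyes.grab_frame('wrist');cv2.imwrite('pics/w7.png',im[:,:,::-1])"
```

```text
t 20.52 q [-0.931 -0.073  2.438  1.213  0.803 -0.503] p [469.8 -98.  123.6] F [-0.3 -0.4  0.3] w 0.343
X [0.652 0.163 0.74 ] Y [ 0.225 -0.974  0.016] Z [ 0.724  0.156 -0.672]
```

View pics/w7.png

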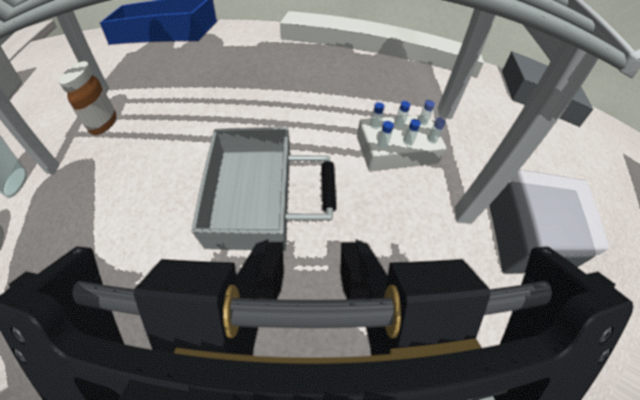

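The tray is mouth up with its rim at (216,129), (288,129), (284,243) and (196,240), the sleeve is at (328,163)–(328,210), and the bystanders are standing.

```bash
python3 -c "
from h import *
C=[fish(u,v,40,'w7.npz') for u,v in [(216,129),(288,129),(286,238),(196,234)]];print(C)
m=np.mean(C,0);d=m-[529.5,26.5];sx=np.array([.9957,.0932]);print(m,'shelf x',d@sx-110,'y',d@[-.0932,.9957])
st()"
```

```text
[array([618.5,  39.2]), array([633.8, -35.5]), array([518., -66.]), array([502.3,   8.7])]
[568.15 -13.4 ] shelf x -75.23487500000002 y -43.33061
t 20.57 q [-0.932 -0.077  2.44   1.211  0.805 -0.501] p [469.2 -97.4 124.2] F [-0.1 -0.  -0.5] w 0.339
X [0.652 0.163 0.741] Y [ 0.226 -0.974  0.016] Z [ 0.724  0.157 -0.672]
```

```bash
python3 -c "
from cell import r
print(r.finish_job())"
```

```text
the job is handed in; nothing more can be done
None
```

The drip tray is turned over and stands right way up on the bench, still mostly under the shelf. The job was handed in at about 20.6 s of the 59 s, and no verdict is reported.

**How it was done:**
- The moves only shift the tool and spin it about its own axis. I tilted it by pushing the arm against its reach limits, to about 41° below horizontal.
- I gripped the front end of the handle sleeve and raised the tray until it hung clear, at about 0.4 kg.
- I set its lower edge back on the bench and swung the sleeve down to the right.
- I then slid the tray about 30 mm left and 10 mm deeper under the shelf, released it and backed out.

**Last checks:**
- **Tray:** it is mouth up. The rim measures about 76 × 120 mm when taken as 40 mm above the bench, which fits a tray lying flat. Its centre is near x = -75 mm, y = -43 mm in the shelf's frame, well inside the limits.
- **Robot:** clear of everything, with the wrist force near zero.
- **Bystanders:** those in the last view (amber jar, vial rack, tip box and part of the beaker) are standing in place. The cap jar and spatula were out of that view, and I did not look at them again after the first pictures. The arm worked away from both.

**Disagreements:**
- While I was changing the tilt, joints 2 and 3 read up to 0.005 rad past their listed limits.
- The wrist force briefly read about 57 N in free air.

Neither stopped the run.

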